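# Re-hang the washed lift-off door of the sauce cabinet

## Robot

A 6-joint arm with a two-finger parallel gripper is mounted at the origin on the work surface; the furniture and walls round the work are solid. World frame = base frame: x ahead of the robot, y to its left, z up, the work surface at z = 0. Lengths are in m, angles in rad, forces in N, time in s.
With the tool pointing down it reaches from about 0.15 to 0.775 m from the base axis. Payload 6.1 kg.
Tool frame: the origin (TCP) lies on the centre line of the jaws, within the pads' length; the fingertips stand 8 mm ahead of it and the grasp point (between the pads) lies 11 mm behind it; x points along the fingers, z is the direction in which the jaws open and shut, and the axes are right-handed (so a half turn about x gives the same grasp; the last joint's range is limited). The gripper opens to 85 mm and grips with 20 to 120 N. Pads are 22 mm wide; open, the fingers measure 114 mm over their backs; the gripper's body (76 mm by 85 mm) begins 54 mm behind the grasp point. The pads swing forward as they close: fully open they stand 13 mm farther back than shut.
Start: joints at [-1.111, 0.126, -0.04, 1.405, 0, 1.571], TCP at [0.233, -0.47, 0.239] pointing down, gripper open.
Joint ranges: [-2.72, 2.72], [-0.95, 1.95], [-1.27, 1.35], [-1.78, 2.02], [-1.46, 1.47], [-3.14, 3.14]. Speed limits (rad/s): [2.39, 2.39, 3.01, 3.14, 3.14, 3.14].

## Interface

Orientations are given as a unit quaternion [x, y, z, w].
In Python, from workcell import bot gives the robot as it stands. Calls block until the motion is done:
- bot.goto(position, orientation): joint-space move of the TCP to a pose.
- bot.move_l(position, rotation=None, speed=0.15, contact_N=None): straight line of the TCP; rotation=None keeps the orientation; speed is the mean speed in m/s. With contact_N (N) it stops when the force on the tool has changed by that much, and returns True; else False.
- bot.goto_joints(angles): joint-space move.
- bot.grip(opening, grasp_force=None): finger opening in m; grasp_force is the grip in N (None keeps the last); returns when the fingers have stopped.
- bot.wait(seconds).
- bot.solve_ik(position, orientation): joint angles nearest the present ones, or None.
- bot.get_obs(): the state.
- bot.capture(name): name is "scene" or "top"; returns a dict with "image" (384x512x3 uint8, blue, green, red), "fovy" (degrees; the focal length in pixels is half the picture's height over the tangent of half this angle, whatever the lens; pixels are square), "cx", "cy" (the principal point, pixels), "world_to_cam" (4x4, takes a point from world to camera coordinates). Camera axes: x right, y down, z forward; pixel columns grow to the right and rows downward; lengths in m; the calibration is good to about 2 mm. A picture is of the moment at which its call begins. There is no depth.
A pose or a line that the arm cannot do raises bot.MotionError and nothing moves.
- bot.job_done(): hands the job in, once; it reports no verdict.
The state is a dict: "t": time; "joints": joint angles; "qd": joint speeds; "joint_torque": joint torques, N m; "tcp_pos": TCP position; "tcp_rot": TCP orientation; "ft_force": force on the tool from outside, world axes, zero at the start; "moment": the same for the moment, N m; "gripper_width": finger opening in m.
Only numpy, scipy, OpenCV 4.12 (cv2) and the standard library are available. Lean on these libraries where they do the work, as an engineer would, in place of code of your own. Each camera call takes 0.05 s, during which the arm holds its last target.

## Task

The little steel sauce cabinet's lift-off door has been washed and stands in the drying rack. Put the blue stapler, which lies in the way of the door, on top of the plywood label cabinet, standing on its base. Then hang the door on the sauce cabinet's two hinge pins while it stands well open, with both hinge sleeves fully down, swing it shut, and throw the hook on the roof over it; leave the meal, the herb pot and the drip tray in the rack where they are.

Things in the scene. Friction and masses are not known exactly. Their poses are not given: they have to be found in the camera images.
- door_centre (a point): centre (half-way up) of the loose door: upright steel-framed window 135 wide (y) x 135 high (z) x 12 thick (x), 0.4 kg. +x is its inner face; the free edge is y = +67.5; a black bar pull stands 24 mm off the outer face at y = +52, z = -26 to +24. Its top 36 mm is a plain steel rail: grip across the thickness from above, mid-width. Starts upright in the rack, lower edge 21 mm above the table
- knuckle_low (a point): lower end of the door's lower hinge sleeve, on its axis (in the door's frame, from its centre: 0, -82.5, -55.5 mm). Each sleeve is an upright tube, 18 mm outside, 11 mm bore, 22 mm long, open at both ends. Axes as the door's
- knuckle_high (a point): lower end of the door's upper sleeve, 88 mm above knuckle_low on the same axis; axes as the door's
- sauce_cabinet: open-fronted steel cabinet with pots inside, fixed; 95 deep (x), 165 wide (y), 160 mm high, origin under its centre, front to -x. Shut, the door's axes are the cabinet's, its centre at x = -61.5, y = 0, z = 89.5 mm, its inner face on a rubber gasket, its free edge to +y. It opens anticlockwise seen from above; its free edge sweeps 150 mm from the pins
- pin_low (a point): foot of the lower hinge pin, the seat of the lower sleeve, 34 mm above the table (cabinet frame x = -61.5, y = -82.5), front right of the cabinet. Each pin is 8 mm thick, 18 mm tall, tapered, on an 18 mm thick barrel 14 mm high. Bring the door in level from the front, 20 to 50 mm above its final height, then lower it: straight down from above, the lower sleeve would land on the upper hinge
- pin_high (a point): foot of the upper hinge pin, the seat of the upper sleeve, 88 mm above pin_low, same pin and barrel; with the door down its top edge is 157 mm above the table. Axes as the cabinet's
- hook (a joint): angle of the throw-over hook on the cabinet's roof, rad: 0 = thrown over, level, pointing forward across the door's top edge with its nose down in front of the door; 2.1 = open, leaning 30 degrees back past upright on its stop (start). Turns easily; pushed forward from behind past about 1.6 it falls over by itself. Must not be over while the door is being shut
- hook_pivot (a point): the hook's pivot (axis along the cabinet's y), 166 mm above the table, 6 mm above the roof, near the free edge of the door (cabinet frame x = -27.5, y = +45)
- hook_tip (a point): corner of the hook, 52 mm from the pivot, where its flat arm (18 wide, 5 thick) turns into the 25 mm nose; moves with the hook
- stapler_centre (a point): centre of the blue stapler (half-way up, 25 mm above its base): 128 long (its y) x 30 wide (its x) x 51 high, 0.19 kg, standing on its base in front of the cabinet. Its upper arm, 26 to 51 mm above the base, is 18 mm wide: grip it across there, near the middle
- cupboard_top (a point): middle of the flat top of the plywood label cabinet, 168 mm above the table; the top is 204 (world x) x 216 mm (world y), level, never moves
- rack: wire drying rack, fixed; origin on the table under the door's slot, x across the slots, y along them; base from x = -42 to +87, y = -42 to +42 mm. Wire loops hold the door's faces up to 81 mm above the table over the middle 60 mm of its width. The drip tray stands in the second slot, 51 mm to +x
- drip_tray: slotted drip tray standing in the rack's second slot, 120 x 82 high x 10 mm, origin under its lower edge; to be left alone
- sealed_meal: closed oval foil tray, 149 x 121 x 51 mm, on the table at the back, origin under its centre; to be left alone
- herb_pot: steel pot of chopped herbs, 70 wide, 36 mm high, on the table at the back, origin under its centre; to be left alone
- tin_edge (a point): middle of the lid's edge, on the cabinet's side, of the blue enamelled tin (110 along world x, from here towards the robot; 146 along world y; 90 mm high), fixed on the table in front of the sauce cabinet, where it narrows the room for the door and the hand; never moves

How it is judged:
On the way, in this order (a step that is already met when the one before it is completed fails the run):
1. the door hangs with both sleeves down on both pins, standing open (distance between knuckle_low and pin_low below 0.006 m and distance between knuckle_high and pin_high below 0.006 m and angle between the x axis of door_centre and the x axis of sauce_cabinet, either way round above 0.3 rad), for 0.2 s.
2. the door is shut and the hook is thrown over it (distance between knuckle_low and pin_low below 0.006 m and distance between knuckle_high and pin_high below 0.006 m and angle between the x axis of door_centre and the x axis of sauce_cabinet, either way round below 0.07 rad and value of joint hook below 0.12 rad), for 0.2 s.
At the end, for the whole second after the job is handed in: Both sleeves sit down on their pins (within 6 mm of the seats), the door is shut (within 4 degrees), the hook lies over it (within 7 degrees of level), the stapler stands upright on the label cabinet (within 100 mm of the middle of its top); meal, pot and drip tray within 40 mm of their starts (all of step 2 and horizontal distance between stapler_centre and cupboard_top below 0.1 m and height (world z) of stapler_centre between 0.186 and 0.202 m and angle between stapler_centre's own z axis and vertical below 0.15 rad and distance of each of sealed_meal, herb_pot, drip_tray from where it was at the start of the episode below 0.04 m); the robot touches nothing.
It fails at once if the sealed meal, the herb pot or the drip tray is pushed more than 60 mm away (distance of any of sealed_meal, herb_pot, drip_tray from where it was at the start of the episode above 0.06 m).
It also fails if it takes over 72 s, if anything falls off the work surface, if the arm or the gripper's body presses on something with over 40 N, if the wrist force passes 120 N, or if a joint passes its speed limit or range.

## Working session

There is one attempt and no reset: what is moved stays moved. The work goes in short steps, each a Python script; the robot and the scene stay as the last script left them, time stands still between calls to the robot, and variables do not carry over. Pictures are saved under pics/ and viewed, and the job is handed in when it is done.

```bash
ls; mkdir -p pics; python3 - <<'E'
from workcell import bot
import cv2,numpy as np
for n in("scene","top"):
    c=bot.capture(n); cv2.imwrite(f"pics/{n}0.png",c["image"]); print(n,c["fovy"],c["cx"],c["cy"],np.round(c["world_to_cam"],4).tolist(),c.keys())
o=bot.get_obs(); print(o)
E
```

```text
pics
scene 50.7047969983108 253.78914654923818 187.66035936477843 [[-0.6526, -0.7577, -0.0043, 0.4112], [-0.4826, 0.4201, -0.7685, 0.2778], [0.5841, -0.4994, -0.6399, 0.8555], [0.0, 0.0, 0.0, 1.0]] dict_keys(['image', 'fovy', 'cx', 'cy', 'world_to_cam'])
top 44.58164236919915 263.3668254150463 192.69608291437117 [[-0.0276, -0.9996, -0.011, 0.1247], [-0.9829, 0.0291, -0.1821, 0.5199], [0.1823, 0.0058, -0.9832, 1.3019], [0.0, 0.0, 0.0, 1.0]] dict_keys(['image', 'fovy', 'cx', 'cy', 'world_to_cam'])
{'t': 0.1, 'joints': array([-1.11099206e+00,  1.26350729e-01, -4.05036858e-02,  1.40542194e+00,
        3.25592330e-05,  1.57080072e+00]), 'qd': array([ 1.23625991e-03,  8.38344440e-04,  2.59214713e-03, -6.93760758e-04,
        1.39740944e-05,  1.84199139e-03]), 'joint_torque': array([ 2.21547583e-03, -4.36906242e+01,  3.53603518e+01,  1.37963743e-02,
        6.47338106e-05, -3.87641023e-06]), 'tcp_pos': array([ 0.23282809, -0.47014396,  0.23859158]), 'tcp_rot': array([ 0.37319019,  0.601223  , -0.37261872,  0.60034596]), 'ft_force': array([-0.15169616, -0.24069041,  0.73552991]), 'moment': array([ 0.07502424, -0.00631702,  0.01004937]), 'gripper_width': 0.08559165350470391}
```

View pics/scene0.png

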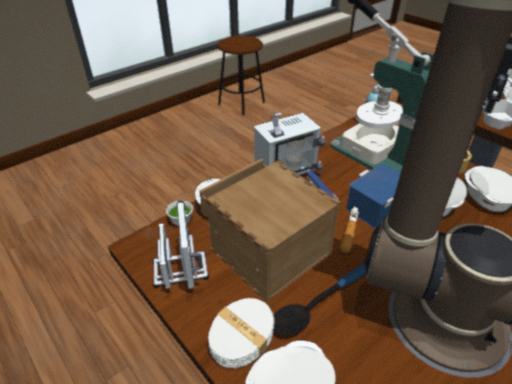

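View pics/top0.png

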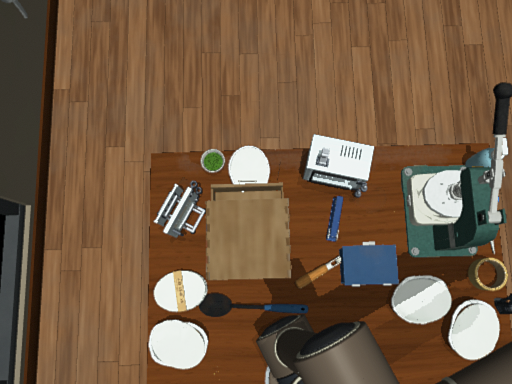

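The scene picture shows the steel cabinet at about (290,145), the rack at (180,260) and the plywood box at (270,215). In the top view they are at (340,163), (180,210) and (248,235), with the stapler at (335,218) and the blue tin at (370,265). I'll enlarge both.

```bash
python3 - <<'E'
import cv2
t=cv2.imread("pics/top0.png"); s=cv2.imread("pics/scene0.png")
def crop(i,x0,y0,w,h,k,n): cv2.imwrite(f"pics/{n}.png",cv2.resize(i[y0:y0+h,x0:x0+w],None,fx=k,fy=k,interpolation=cv2.INTER_CUBIC))
crop(t,290,125,110,80,7,"z_cab"); crop(t,145,145,90,100,6,"z_rack"); crop(t,290,185,115,110,5,"z_stap")
crop(s,245,100,110,100,6,"zs_cab"); crop(s,140,190,80,110,5,"zs_rack")
E
```

```text
(no output)
```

View pics/z_cab.png

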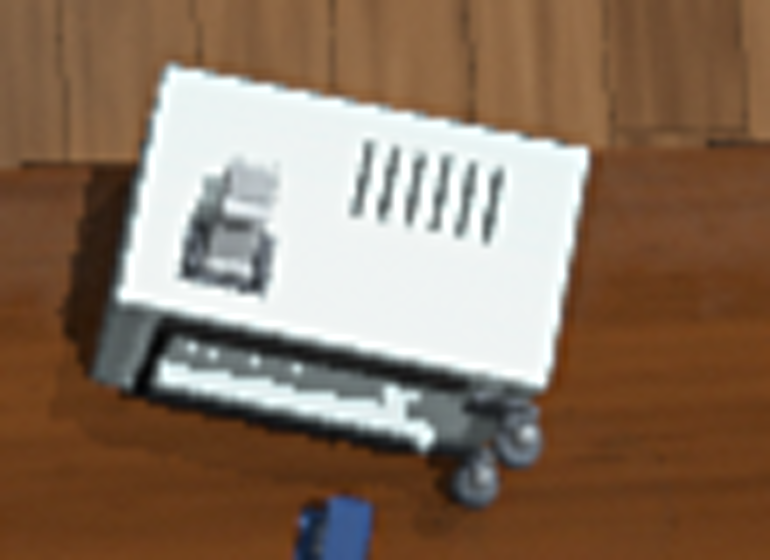

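View pics/z_rack.png

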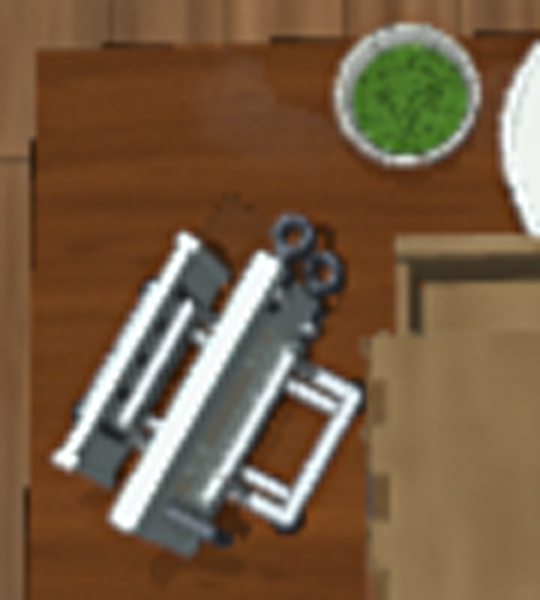

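View pics/z_stap.png

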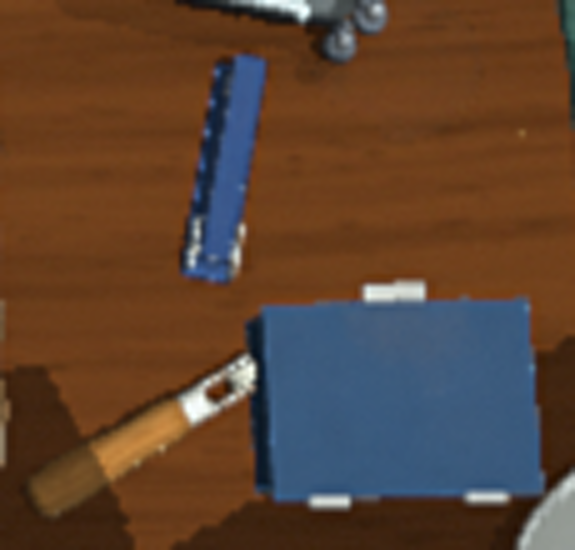

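View pics/zs_cab.png

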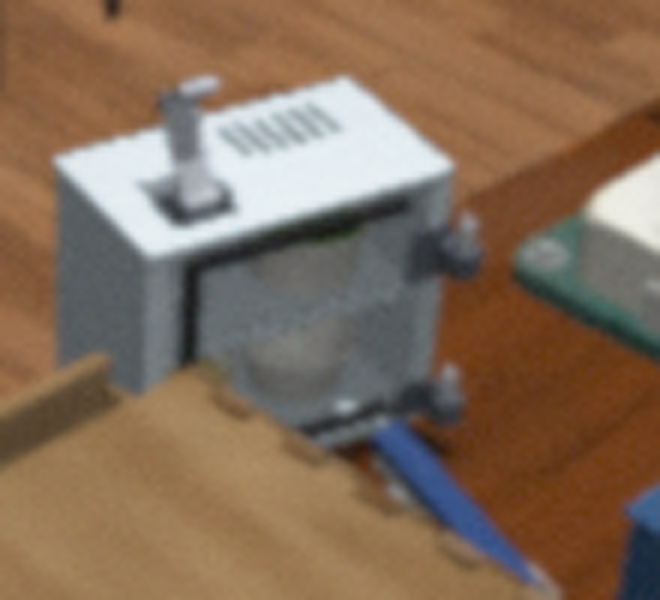

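View pics/zs_rack.png

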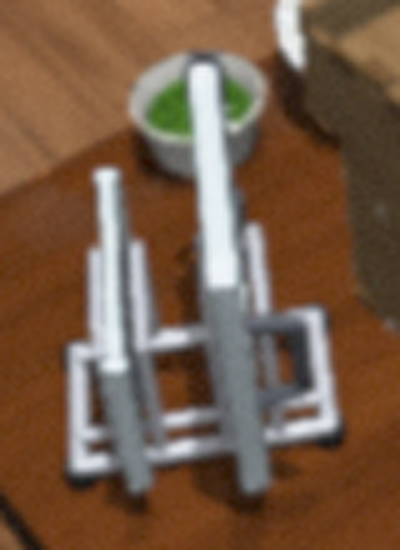

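The enlarged crops show the roof quad with both pins at its front right and the hook leaning back. The door is the middle bar in the rack: sleeves at its far end, pull at the near end on the outer side. The tray is to its left. Next I'll measure edges by mask and line fits.

```bash
cat > h.py <<'E'
import cv2,numpy as np
from scipy.spatial.transform import Rotation as R
class Cam:
    def __init__(s,c):
        s.im=c["image"]; s.T=np.array(c["world_to_cam"]); s.cx,s.cy=c["cx"],c["cy"]
        s.f=s.im.shape[0]/2/np.tan(np.radians(c["fovy"])/2)
    def proj(s,p):
        p=np.atleast_2d(p); q=p@s.T[:3,:3].T+s.T[:3,3]; return np.c_[s.f*q[:,0]/q[:,2]+s.cx,s.f*q[:,1]/q[:,2]+s.cy]
    def ray(s,uv):
        uv=np.atleast_2d(uv); d=np.c_[(uv[:,0]-s.cx)/s.f,(uv[:,1]-s.cy)/s.f,np.ones(len(uv))]@s.T[:3,:3]
        return -s.T[:3,:3].T@s.T[:3,3],d
    def onz(s,uv,z):
        o,d=s.ray(uv); return o+d*((z-o[2])/d[:,2])[:,None]
def quad(mask):
    """largest blob in 4x mask -> corners (orig px) via line fits"""
    cs,_=cv2.findContours(mask,cv2.RETR_EXTERNAL,cv2.CHAIN_APPROX_NONE); c=max(cs,key=cv2.contourArea)
    h=cv2.convexHull(c); 
    for e in np.linspace(.01,.15,60):
        a=cv2.approxPolyDP(h,e*cv2.arcLength(h,True),True)
        if len(a)<=4: break
    a=a[:,0].astype(float); P=c[:,0].astype(float); L=[]
    for i in range(4):
        p,q=a[i],a[(i+1)%4]; n=np.linalg.norm(q-p); d=(q-p)/n
        t=(P-p)@d; dist=abs((P-p)@np.array([-d[1],d[0]]))
        s=P[(t>.12*n)&(t<.88*n)&(dist<6)]
        L.append(cv2.fitLine(s.astype(np.float32),cv2.DIST_HUBER,0,.01,.01)[:,0])
    out=[]
    for i in range(4):
        l,m=L[i-1],L[i]; k=np.linalg.solve(np.c_[l[:2],-m[:2]],m[2:]-l[2:]); out.append(l[2:]+k[0]*l[:2])
    return np.array(out),c
def up(im,x0,y0,w,h,k=4): return cv2.resize(im[y0:y0+h,x0:x0+w],None,fx=k,fy=k,interpolation=cv2.INTER_CUBIC)
def topx(q,x0,y0,k=4): return (np.array(q)+.5)/k-.5+[x0,y0]
E
python3 - <<'E'
from h import *
from workcell import bot
C={n:Cam(bot.capture(n)) for n in("scene","top")}
for n in C: print(n, C[n].ray([[0,0]])[0])
def q(n,box,f,z):
    u=up(C[n].im,*box); m=(f(u.astype(int))*255).astype(np.uint8); 
    k,c=quad(m); k=topx(k,*box[:2]); w=C[n].onz(k,z)
    print(n,"px",np.round(k,1).tolist()); print(np.round(w,4).tolist(),"sides",np.round(np.linalg.norm(np.roll(w,-1,0)-w,axis=1),4),"c",w.mean(0).round(4)); return m
g=lambda u:u.min(2)
m=q("top",(290,125,110,80),lambda u:g(u)>170,.160)
cv2.imwrite("pics/m_roof.png",m)
m=q("scene",(245,100,110,100),lambda u:(g(u)>165),.160); cv2.imwrite("pics/m_roofs.png",m)
m=q("top",(162,183,30,52),lambda u:g(u)>150,.156); cv2.imwrite("pics/m_door.png",m)
blue=lambda u:(u[...,0]>u[...,2]*1.6)&(u[...,0]>100)
m=q("top",(323,190,22,52),blue,.051); cv2.imwrite("pics/m_st.png",m)
m=q("top",(335,235,70,60),blue,.090); cv2.imwrite("pics/m_tin.png",m)
E
```

```text
scene [-0.09723306  0.62217661  0.76268036]
top [0.27708242 0.10188149 1.37607663]
top px [[313.4, 133.9], [373.5, 146.0], [367.4, 179.8], [306.5, 167.2]]
[[0.6599, -0.0304, 0.16], [0.6211, -0.1898, 0.16], [0.5292, -0.1673, 0.16], [0.5681, -0.0076, 0.16]] sides [0.1641 0.0946 0.1644 0.0946] c [ 0.5946 -0.0988  0.16  ]
scene px [[320.8, 127.6], [269.7, 142.5], [253.1, 125.9], [302.6, 112.5]]
[[0.5296, -0.1639, 0.16], [0.5684, -0.0041, 0.16], [0.6624, -0.0261, 0.16], [0.6231, -0.1874, 0.16]] sides [0.1644 0.0966 0.166  0.0964] c [ 0.5959 -0.0954  0.16  ]
top px [[191.5, 188.3], [-140.9, 772.4], [186.4, 188.5], [187.6, 186.2]]
[[0.5208, 0.2998, 0.156], [-0.7509, 1.0224, 0.156], [0.5209, 0.3135, 0.156], [0.5268, 0.3102, 0.156]] sides [1.4627 1.456  0.0068 0.012 ] c [0.2044 0.4864 0.156 ]
top px [[343.1, 195.6], [334.7, 240.8], [329.1, 239.6], [336.9, 196.0]]
[[0.5075, -0.1188, 0.051], [0.379, -0.0875, 0.051], [0.3827, -0.0719, 0.051], [0.5069, -0.1009, 0.051]] sides [0.1323 0.016  0.1276 0.0179] c [ 0.444  -0.0948  0.051 ]
top px [[394.4, 244.9], [398.0, 283.3], [344.4, 283.5], [342.2, 246.2]]
[[0.3603, -0.2438, 0.09], [0.2573, -0.2454, 0.09], [0.2607, -0.1017, 0.09], [0.3607, -0.1016, 0.09]] sides [0.103  0.1437 0.0999 0.1422] c [ 0.3097 -0.1731  0.09  ]
```

The roof measures 164 x 95 mm, which matches the given size. The two views differ by about 3 mm, as the calibration allows. Next are the label cabinet, the door rail, and the pins and sleeves.

```bash
python3 - <<'E'
from h import *
from workcell import bot
C={n:Cam(bot.capture(n)) for n in("scene","top")}
def big(n,box,f,er=0):
    u=up(C[n].im,*box); m=(f(u.astype(int))*255).astype(np.uint8)
    if er: m=cv2.morphologyEx(m,cv2.MORPH_OPEN,np.ones((er,er)))
    return u,m
T=C["top"]
u,m=big("top",(145,175,60,65),lambda u:u.min(2)>175); cv2.imwrite("pics/m_door.png",np.hstack([u,cv2.cvtColor(m,8)]))
nb,lab,st,cen=cv2.connectedComponentsWithStats(m)
for i in range(1,nb):
    if st[i,4]>150:
        c,_=cv2.findContours((lab==i).astype(np.uint8),0,1); r=cv2.minAreaRect(c[0]); b=topx(cv2.boxPoints(r),145,175); w=T.onz(b,.156)
        print(i,st[i,4],b.round(1).tolist(),w[:,:2].round(4).tolist(),np.round([np.linalg.norm(w[1]-w[0]),np.linalg.norm(w[2]-w[1])],4))
wood=lambda u:(u[...,2]>110)&(u[...,1]>85)&(u[...,2]-u[...,0]>30)
for n,box in(("top",(195,175,105,110)),("scene",(200,155,145,110))):
    u,m=big(n,box,wood,5); cv2.imwrite(f"pics/m_ply_{n}.png",np.hstack([u,cv2.cvtColor(m,8)])[::2,::2])
    k,_=quad(m); k=topx(k,*box[:2]); w=C[n].onz(k,.168); print(n,k.round(1).tolist(),w[:,:2].round(3).tolist(),w.mean(0).round(4))
E
```

```text
1 1743 [[153.3, 221.2], [174.7, 183.1], [177.8, 184.9], [156.4, 222.9]] [[0.4359, 0.4002], [0.5363, 0.3446], [0.5313, 0.3363], [0.431, 0.392]] [0.1148 0.0097]
2 3497 [[161.0, 230.3], [186.2, 185.4], [191.5, 188.4], [166.4, 233.3]] [[0.4112, 0.3796], [0.5292, 0.314], [0.5207, 0.2998], [0.4029, 0.3656]] [0.1351 0.0166]
3 578 [[164.2, 214.6], [175.5, 194.6], [177.0, 195.5], [165.8, 215.5]] [[0.4524, 0.3717], [0.505, 0.3424], [0.5025, 0.3382], [0.4499, 0.3675]] [0.0602 0.0048]
4 763 [[178.0, 227.4], [192.0, 203.0], [193.8, 204.1], [179.9, 228.5]] [[0.4175, 0.335], [0.4812, 0.2986], [0.4783, 0.2936], [0.4146, 0.3301]] [0.0734 0.0058]
5 1276 [[183.5, 227.1], [196.1, 205.2], [205.1, 210.4], [192.4, 232.3]] [[0.4179, 0.3208], [0.475, 0.2875], [0.4604, 0.2639], [0.4036, 0.2974]] [0.0661 0.0277]
6 187 [[192.6, 209.3], [193.4, 207.9], [200.8, 211.9], [200.1, 213.2]] [[0.4643, 0.2967], [0.4679, 0.2948], [0.4569, 0.2753], [0.4533, 0.2772]] [0.0041 0.0224]
top [[210.9, 191.7], [277.8, 190.3], [292.3, 277.0], [206.4, 279.9]] [[0.508, 0.247], [0.506, 0.071], [0.281, 0.042], [0.28, 0.26]] [0.3939 0.1548 0.168 ]
scene [[276.7, 160.6], [340.2, 202.6], [268.6, 249.7], [205.7, 197.6]] [[0.488, 0.046], [0.282, 0.049], [0.284, 0.259], [0.49, 0.261]] [0.3861 0.1537 0.168 ]
```

View pics/m_door.png

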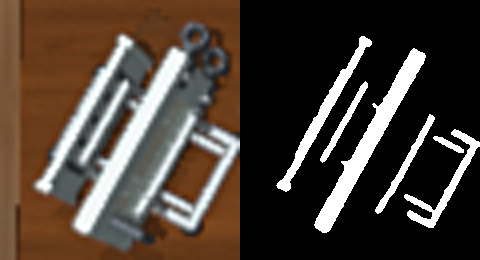

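View pics/m_ply_top.png

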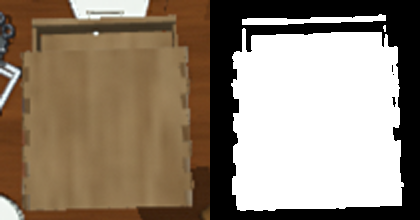

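The label cabinet's middle is at (0.386, 0.153), and its top measures 206 x 212 mm against 204 x 216 given. The door rail's middle is at (0.466, 0.340), 135 mm long, with the door's y axis at 151°. I'll do the stapler first.

```bash
cat >> h.py <<'E'
def rot(jaw_deg):
    a=np.radians(jaw_deg); x=np.array([0,0,-1.]); z=np.array([np.cos(a),np.sin(a),0]); return R.from_matrix(np.c_[x,np.cross(z,x),z]).as_quat()
def st(bot,tag=""):
    o=bot.get_obs(); print(tag,"t%.1f"%o["t"],"tcp",o["tcp_pos"].round(4),"q",o["joints"].round(2),"F",o["ft_force"].round(1),"M",o["moment"].round(2),"w%.4f"%o["gripper_width"]); return o
E
python3 - <<'E'
from h import *
from workcell import bot
st(bot); print(R.from_quat(bot.get_obs()["tcp_rot"]).as_matrix().round(2).tolist())
for nm,p,j in(("stap",[.444,-.094,.036],76.3),("ply",[.386,.153,.21],76.3),("door",[.467,.341,.13],60.9),("hang",[.473,-.092,.14],31),("hang",[.473,-.092,.14],46)):
    for h in(0,180): 
        q=bot.solve_ik(p,rot(j+h)); print(nm,h,None if q is None else q.round(2))
E
```

```text
t0.3 tcp [ 0.2329 -0.4704  0.2391] q [-1.11  0.13 -0.04  1.41  0.    1.57] F [-0.3 -0.1  0.6] M [0.01 0.   0.02] w0.0855
[[-0.0, 0.9, 0.44], [0.0, 0.44, -0.9], [-1.0, 0.0, -0.0]]
stap 0 [-0.21  0.08 -0.55  0.94  0.    0.03]
stap 180 [-0.21  0.08 -0.55  0.94  0.   -3.11]
ply 0 [ 0.38 -0.08 -0.31  1.34  0.    0.62]
ply 180 [ 0.38 -0.08 -0.31  1.34  0.   -2.53]
door 0 [ 0.63  0.25 -0.13  1.19  0.    1.14]
door 180 [ 0.63  0.25 -0.13  1.19  0.   -2.  ]
hang 0 [-0.19  0.06 -0.33  1.18  0.    0.84]
hang 180 [-0.19  0.06 -0.33  1.18  0.   -2.3 ]
hang 0 [-0.19  0.06 -0.33  1.18  0.    0.58]
hang 180 [-0.19  0.06 -0.33  1.18  0.   -2.57]
```

```bash
python3 - <<'E'
from h import *
from workcell import bot
q=rot(76.3)
bot.goto([.155,-.30,.27],bot.get_obs()["tcp_rot"]); st(bot)
bot.goto([.33,-.07,.25],q); st(bot)
bot.goto([.444,-.094,.13],q); st(bot)
for n in("scene","top"): cv2.imwrite(f"pics/a_{n}.png",bot.capture(n)["image"])
E
```

```text
t1.1 tcp [ 0.1555 -0.3009  0.2702] q [-1.09 -0.22 -0.3   1.49 -0.    1.59] F [ 0.3 -0.7 -0.5] M [ 0.03 -0.02 -0.  ] w0.0854
 t2.5 tcp [ 0.3304 -0.0704  0.2498] q [-0.21 -0.23 -0.35  1.45 -0.    0.03] F [ 0.4 -0.1  0.2] M [-0.02 -0.06  0.02] w0.0854
 t3.2 tcp [ 0.4435 -0.0944  0.1306] q [-0.21  0.02 -0.4   1.16 -0.    0.03] F [-0.5  0.2  0.4] M [ 0.02 -0.03  0.05] w0.0856
```

View pics/a_scene.png

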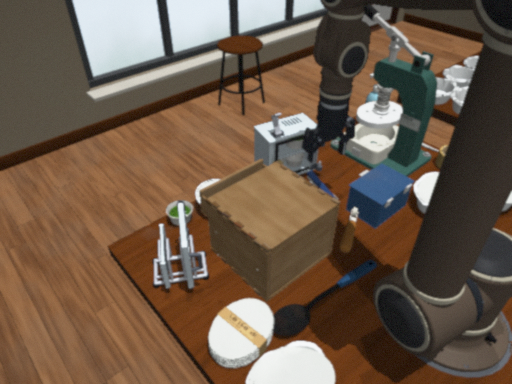

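View pics/a_top.png

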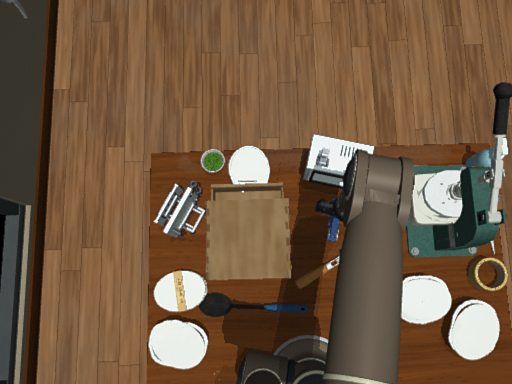

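The gripper is over the stapler at about (330,130) in the scene view and clear of the cabinet and tin. In the top view the arm hides the stapler. Next: descend, grip and place.

```bash
python3 - <<'E'
from h import *
from workcell import bot
q=rot(76.3)
c=bot.move_l([.444,-.094,.037],speed=.12,contact_N=8); st(bot,c)
bot.grip(0.0,40); st(bot,"grip")
bot.move_l([.444,-.094,.12]); st(bot)
bot.move_l([.42,-.04,.30],speed=.25)
bot.goto([.386,.153,.25],q); st(bot)
c=bot.move_l([.386,.153,.198],speed=.06,contact_N=4); st(bot,c)
bot.wait(.2); bot.grip(.06); st(bot)
bot.move_l([.386,.153,.29],speed=.2)
bot.goto([.30,.20,.32],q); st(bot)
for n in("scene","top"): cv2.imwrite(f"pics/b_{n}.png",bot.capture(n)["image"])
E
```

```text
False t4.2 tcp [ 0.4446 -0.0941  0.0378] q [-0.21  0.08 -0.55  0.94 -0.    0.03] F [ 0.  -0.9 -0.1] M [-0.   -0.09  0.06] w0.0853
grip t4.8 tcp [ 0.4442 -0.094   0.0373] q [-0.21  0.08 -0.55  0.94  0.    0.03] F [-1.1  0.4  4.1] M [ 0.06  0.17 -0.01] w0.0177
 t5.5 tcp [ 0.4434 -0.0939  0.119 ] q [-0.21  0.02 -0.42  1.13 -0.    0.03] F [ 0.1 -0.1 -1.8] M [-0.02  0.08  0.03] w0.0178
 t7.3 tcp [0.386  0.1524 0.2495] q [ 0.38 -0.08 -0.23  1.42 -0.    0.62] F [ 0.3 -0.3 -2.1] M [-0.    0.01  0.01] w0.0179
True t8.0 tcp [0.3856 0.153  0.2053] q [ 0.38 -0.08 -0.32  1.33  0.    0.62] F [0.3 1.7 1.8] M [ 0.25  0.03 -0.05] w0.0174
 t8.6 tcp [0.3852 0.1526 0.2051] q [ 0.38 -0.08 -0.32  1.33  0.    0.62] F [ 0.2  0.1 -0.6] M [-0.05 -0.03  0.01] w0.0602
 t9.7 tcp [0.2994 0.2001 0.319 ] q [ 0.59 -0.17 -0.15  1.59 -0.    0.83] F [1.8 0.4 0. ] M [ 0.03 -0.   -0.04] w0.0603
```

View pics/b_scene.png

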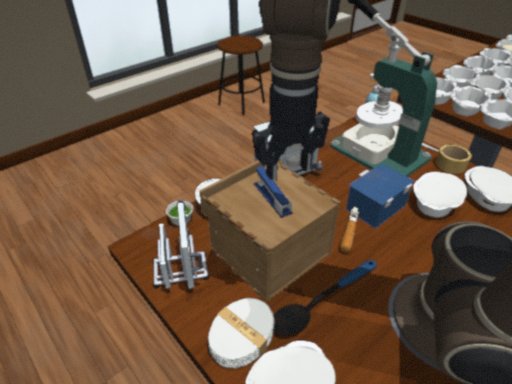

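View pics/b_top.png

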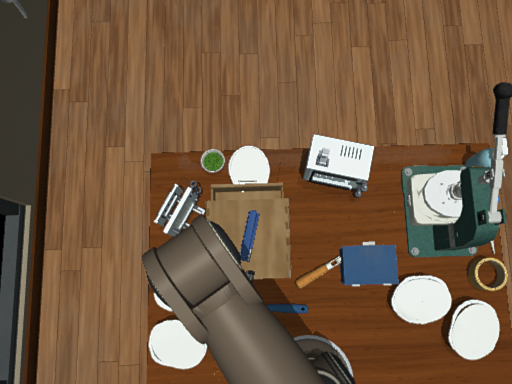

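The stapler stands on the label cabinet, at (272,190) in the scene view and (250,236) in the top view. Now the door.

```bash
python3 - <<'E'
from h import *
from workcell import bot
q=rot(60.9)
bot.goto([.4665,.341,.25],q)
c=bot.move_l([.4665,.341,.130],speed=.1,contact_N=8); st(bot,c)
cv2.imwrite("pics/c_scene.png",up(bot.capture("scene")["image"],120,90,160,210,3))
E
```

```text
False t12.1 tcp [0.4668 0.3413 0.1307] q [ 0.63  0.25 -0.13  1.19 -0.    1.14] F [ 0.3 -0.1  0.1] M [-0.02 -0.01  0.01] w0.0601
```

View pics/c_scene.png

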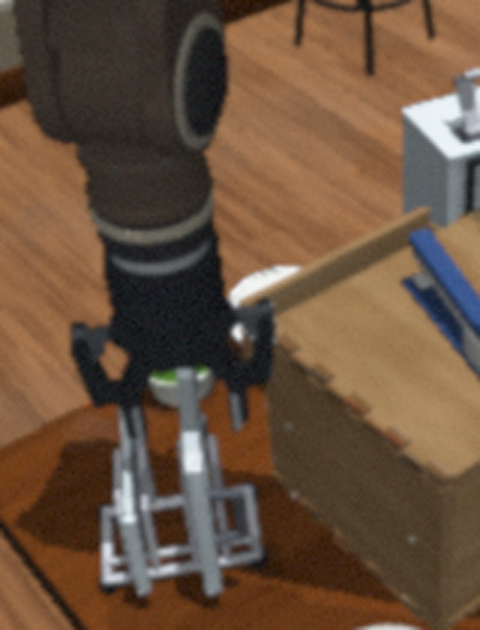

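The jaws straddle the rail and clear the tray. Now grip and lift.

```bash
python3 - <<'E'
from h import *
from workcell import bot
bot.grip(0.0,90); o=st(bot,"grip")
bot.move_l([.4665,.341,.24],speed=.15); st(bot)
bot.move_l([.4665,.341,.375],speed=.25); st(bot)
cv2.imwrite("pics/d_scene.png",bot.capture("scene")["image"])
E
```

```text
grip t12.6 tcp [0.4666 0.3411 0.1303] q [ 0.63  0.25 -0.13  1.19  0.    1.14] F [ 0.3 -0.3  2.1] M [-0.18  0.14 -0.06] w0.0111
 t13.5 tcp [0.4661 0.3407 0.2386] q [0.63 0.23 0.08 1.43 0.   1.14] F [ 1.  -1.  -4.5] M [ 0.04  0.02 -0.06] w0.0112
 t14.2 tcp [0.4666 0.3411 0.3733] q [0.63 0.28 0.45 1.74 0.   1.14] F [ 0.3  0.2 -4.8] M [-0.03  0.04  0.07] w0.0107
```

View pics/d_scene.png

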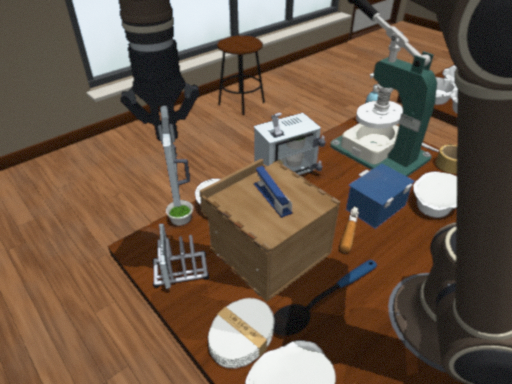

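```bash
python3 - <<'E'
from h import *
from workcell import bot
q=rot(36.3)
bot.move_l([.400,-.080,.372],rotation=q,speed=.22); st(bot)
bot.move_l([.400,-.080,.166],speed=.2); st(bot)
for n in("scene","top"):
    im=bot.capture(n)["image"]; cv2.imwrite(f"pics/e_{n}.png",im)
    cv2.imwrite(f"pics/e_{n}z.png",up(im,*((235,80,130,130) if n=="scene" else (285,125,130,130)),5)[:600] )
E
```

```text
t16.3 tcp [ 0.4001 -0.0795  0.372 ] q [-0.2  -0.06  0.06  1.69  0.    0.74] F [ 0.8  0.4 -2.9] M [ 0.02  0.01 -0.04] w0.0108
 t17.5 tcp [ 0.4007 -0.08    0.167 ] q [-0.2  -0.09 -0.41  1.24  0.    0.74] F [ 0.5  0.6 -4.1] M [0.02 0.02 0.02] w0.0111
```

View pics/e_scenez.png

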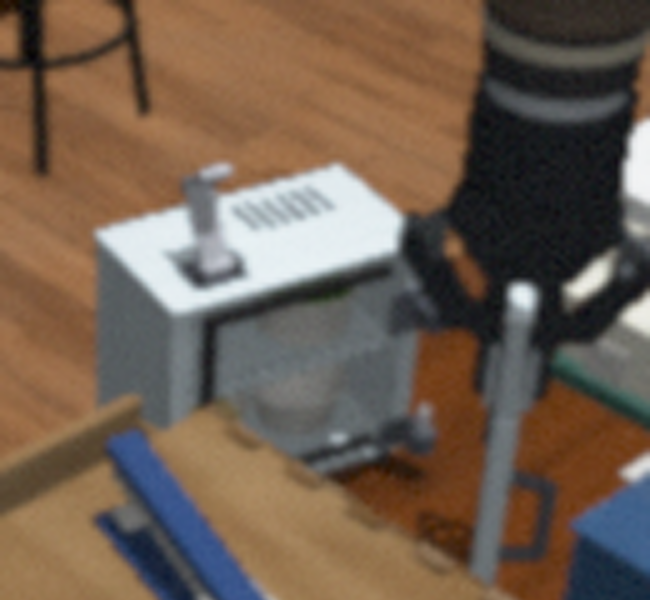

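View pics/e_topz.png

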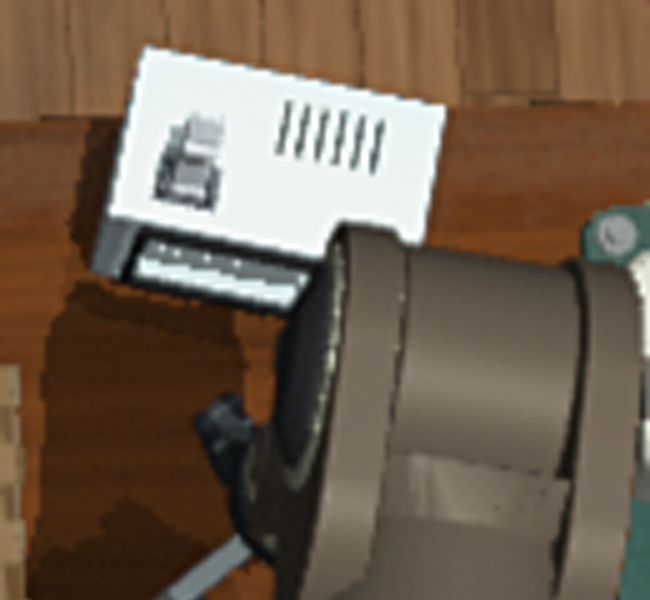

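The door is held level in front of the cabinet, and the arm hides the pins from the top camera. I'll compare the pins predicted from the roof fit with what the first images show.

```bash
python3 - <<'E'
from h import *
from workcell import bot
C={n:Cam(bot.capture(n)) for n in("scene","top")}
I={n:cv2.imread(f"pics/{n}0.png") for n in C}
th={"top":((.5946,-.0988),None),"scene":((.5959,-.0954),None)}
a=np.arctan2(.0388,.1594); ex=np.array([np.cos(a),-np.sin(a)]); ey=np.array([np.sin(a),np.cos(a)]); print("yaw",-np.degrees(a))
for n,box in(("scene",(305,120,30,60)),("top",(345,170,30,30))):
    c=np.array(th[n][0]); p=c-.0615*ex-.0825*ey; print(n,"pin xy",p.round(4))
    u=up(I[n],*box,k=10)
    for z,col in((.140,(0,0,255)),(.122,(0,255,0)),(.108,(0,255,255)),(.052,(0,0,255)),(.034,(0,255,0)),(.02,(0,255,255))):
        k=C[n].proj([*p,z])[0]; print(z,k.round(1)); cv2.circle(u,tuple(int(v) for v in ((k-box[:2]+.5)*10-.5)),3,col,-1)
    cv2.imwrite(f"pics/pin_{n}.png",u)
E
```

```text
yaw -13.68047885926862
scene pin xy [ 0.5166 -0.161 ]
0.14 [322.8 135.8]
0.122 [322.1 141.2]
0.108 [321.6 145.3]
0.052 [319.7 161. ]
0.034 [319.1 165.9]
0.02 [318.6 169.6]
top pin xy [ 0.5153 -0.1644]
0.14 [365.2 186.4]
0.122 [363.8 187.7]
0.108 [362.8 188.7]
0.052 [358.9 192.4]
0.034 [357.8 193.5]
0.02 [356.9 194.4]
```

View pics/pin_scene.png

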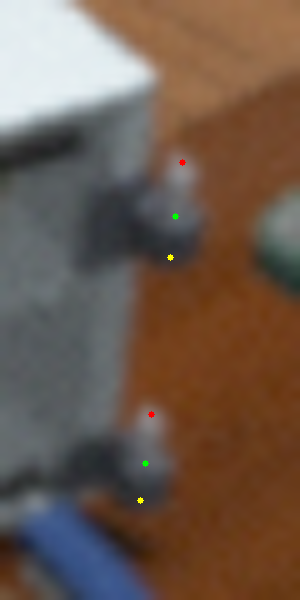

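View pics/pin_top.png

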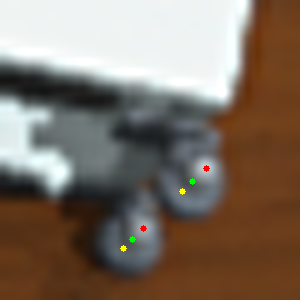

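The pins agree with the roof fit within about a pixel in both views. To see sleeves and pins in one scene picture, I'll turn the door to about 25° open while it's still in front of the cabinet.

```bash
python3 - <<'E'
from h import *
from workcell import bot
q=rot(11.3)
bot.move_l([.4415,-.0676,.166],rotation=q,speed=.1); st(bot); bot.wait(.2); o=st(bot)
c=Cam(bot.capture("scene")); cv2.imwrite("pics/f_scene.png",c.im); cv2.imwrite("pics/f_top.png",bot.capture("top")["image"])
a=np.radians(11.3); ex=np.array([np.cos(a),np.sin(a)]); ey=np.array([-np.sin(a),np.cos(a)])
t=o["tcp_pos"]; zc=t[2]-.0415
box=(280,90,90,100); u=up(c.im,*box,k=6)
D=lambda x,y,z:[*(t[:2]+x*ex+y*ey),zc+z]
for P,col in((D(0,-.0825,.0545),(0,0,255)),(D(0,-.0825,.0325),(0,255,0)),(D(0,-.0825,-.0335),(0,0,255)),(D(0,-.0825,-.0555),(0,255,0)),(D(-.006,.0675,.0675),(255,0,255)),(D(.006,.0675,.0675),(255,0,255)),(D(-.006,-.0675,.0675),(255,0,255)),(D(-.006,-.0675,-.0675),(255,0,255)),(D(-.006,.0675,-.0675),(255,0,255))):
    k=c.proj(P)[0]; print(np.round(P,4),k.round(1)); cv2.circle(u,tuple(int(v) for v in ((k-box[:2]+.5)*6-.5)),3,col,-1)
cv2.imwrite("pics/f_z.png",u)
E
```

```text
t18.3 tcp [ 0.4412 -0.0676  0.166 ] q [-0.15 -0.01 -0.35  1.24 -0.    1.22] F [-1.1  0.3 -4.4] M [0.03 0.1  0.  ] w0.0109
 t18.5 tcp [ 0.441  -0.0677  0.1661] q [-0.15 -0.01 -0.35  1.24 -0.    1.22] F [-0.9  0.  -5.2] M [ 0.03 -0.02  0.01] w0.0107
[ 0.4572 -0.1486  0.1791] [337.9 134.1]
[ 0.4572 -0.1486  0.1571] [336.9 141.1]
[ 0.4572 -0.1486  0.0911] [333.9 160.8]
[ 0.4572 -0.1486  0.0691] [333.  167.1]
[ 0.4219 -0.0027  0.1921] [310.5 156.8]
[ 4.337e-01 -4.000e-04  1.921e-01] [306.2 155.1]
[ 0.4484 -0.1351  0.1921] [337.8 133.1]
[ 0.4484 -0.1351  0.0571] [331.7 173.8]
[ 0.4219 -0.0027  0.0571] [306.1 198.7]
```

View pics/f_z.png

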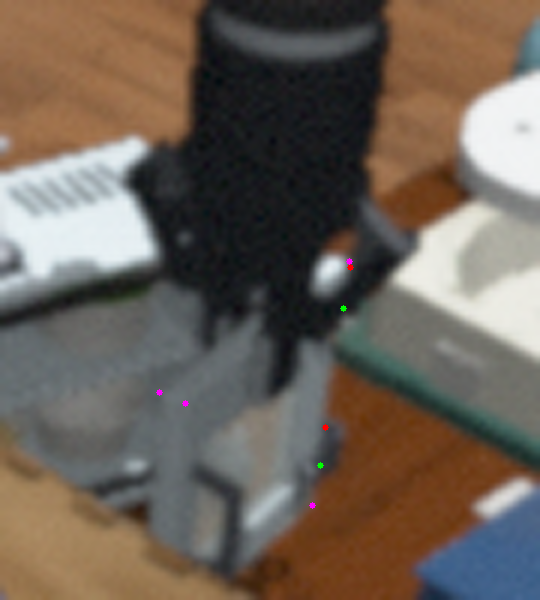

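View pics/f_top.png

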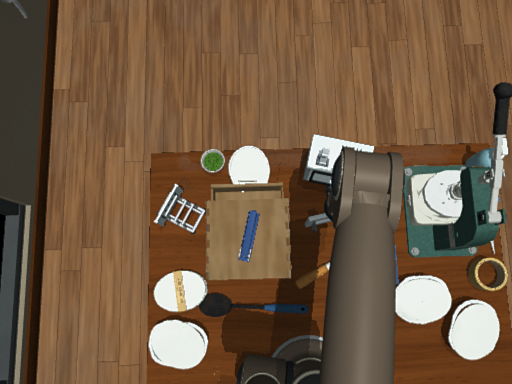

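The predicted door corners and lower sleeve fall on the image to within 1 to 2 px. I'll zoom in on the lower sleeve and the free corner with predicted outlines.

```bash
cat >> h.py <<'E'
def doorpts(t,jaw,P):
    a=np.radians(jaw); M=np.array([[np.cos(a),-np.sin(a),0],[np.sin(a),np.cos(a),0],[0,0,1]]); return np.array(P)@M.T+np.array([t[0],t[1],t[2]-.0415])
def circ(y,z,r=.009,n=40):
    w=np.linspace(0,2*np.pi,n); return np.c_[r*np.cos(w),y+r*np.sin(w),np.full(n,z)]
def overlay(c,box,k,polys):
    u=up(c.im,*box,k=k)
    for P,col in polys: cv2.polylines(u,[np.round((c.proj(P)-np.array(box[:2])+.5)*k-.5).astype(np.int32)],False,col,1)
    return u
E
python3 - <<'E'
from h import *
from workcell import bot
c=Cam(bot.capture("scene")); t=bot.get_obs()["tcp_pos"]
L=[(doorpts(t,11.3,circ(-.0825,z)),(0,0,255)) for z in(-.0335,-.0555)]
for s in(-.006,.006): L.append((doorpts(t,11.3,[[s,-.0675,-.0675],[s,.0675,-.0675],[s,.0675,.0675],[s,-.0675,.0675],[s,-.0675,-.0675]]),(0,255,255)))
v=overlay(c,(300,130,55,60),10,L); cv2.imwrite("pics/g1.png",np.hstack([up(c.im,325,145,25,50,12),overlay(c,(325,145,25,50),12,L)])); cv2.imwrite("pics/g2.png",np.hstack([up(c.im,295,140,30,50,12),overlay(c,(295,140,30,50),12,L)]))
E
```

```text
(no output)
```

View pics/g1.png

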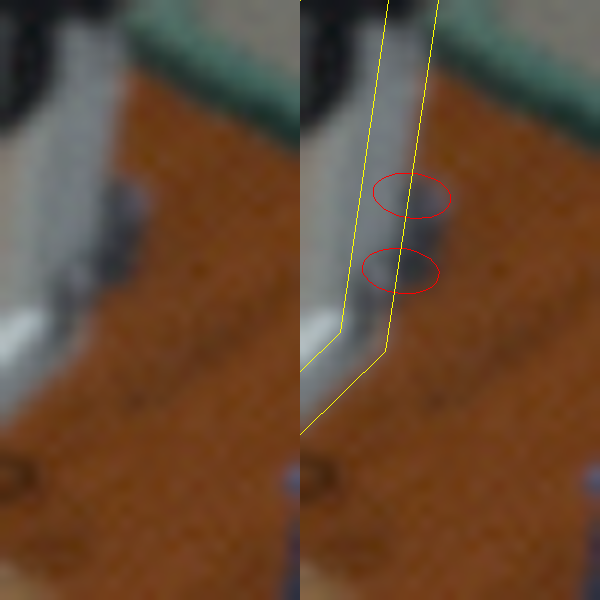

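View pics/g2.png

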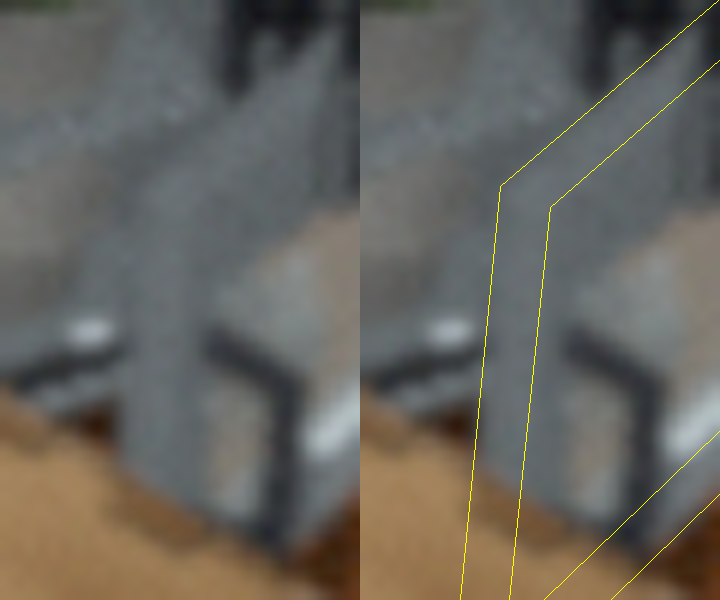

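The outlines agree within about 0.5 px, so robot frame and scene camera are consistent to about 1 mm. Now I'll bring the door in level over the pins and look before lowering.

```bash
python3 - <<'E'
from h import *
from workcell import bot
cc=bot.move_l([.5002,-.0805,.166],speed=.08,contact_N=8); st(bot,cc)
cc=bot.move_l([.5002,-.0805,.155],speed=.05,contact_N=6); st(bot,cc)
c=Cam(bot.capture("scene")); t=bot.get_obs()["tcp_pos"]; cv2.imwrite("pics/h_scene.png",c.im)
L=[(doorpts(t,11.3,circ(-.0825,z)),(0,0,255)) for z in(-.0335,-.0555,.0325,.0545)]
P=np.array([.5164,-.1614])
L+=[(np.c_[circ(0,0,.004)[:,:2]+P,np.full(40,z)],(0,255,0)) for z in(.034,.052,.122,.14)]
cv2.imwrite("pics/h1.png",np.hstack([up(c.im,300,120,35,55,10),overlay(c,(300,120,35,55),10,L)]))
E
```

```text
False t19.5 tcp [ 0.4998 -0.0804  0.1658] q [-0.16  0.1  -0.23  1.24  0.    1.21] F [-1.   0.6 -4.6] M [0.01 0.04 0.02] w0.0111
False t19.9 tcp [ 0.4996 -0.0804  0.1545] q [-0.16  0.1  -0.25  1.22 -0.    1.21] F [ 0.5  0.5 -3.5] M [0.08 0.04 0.01] w0.0105
```

View pics/h1.png

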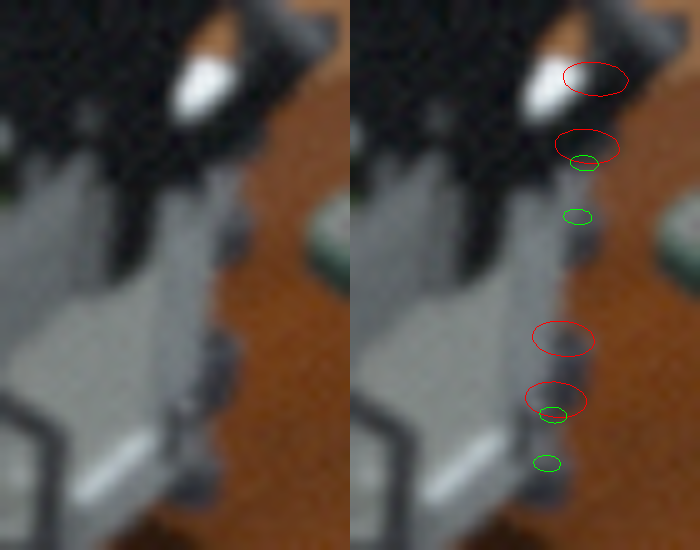

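The sleeves sit over the pins, and the sleeve and barrel edges are shifted by the same amount, so the relative fit is good. Lowering slowly.

```bash
python3 - <<'E'
from h import *
from workcell import bot
cc=bot.move_l([.5002,-.0805,.128],speed=.03,contact_N=7); st(bot,cc)
c=Cam(bot.capture("scene"))
cv2.imwrite("pics/i1.png",up(c.im,285,120,60,60,10))
E
```

```text
True t20.7 tcp [ 0.5    -0.0804  0.1307] q [-0.16  0.11 -0.29  1.17 -0.    1.21] F [-0.7  1.3  4. ] M [-0.43 -0.09 -0.  ] w0.0111
```

View pics/i1.png

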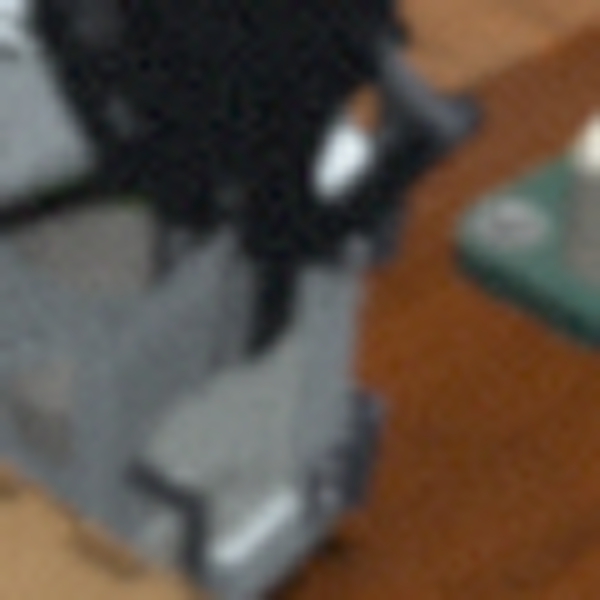

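It seated at z = 0.1307 (0.131 expected). Release and look.

```bash
python3 - <<'E'
from h import *
from workcell import bot
bot.wait(.2); bot.grip(.05); bot.wait(.4); st(bot)
bot.move_l([.5002,-.0805,.24],speed=.15); st(bot)
bot.goto([.33,-.05,.28],rot(11.3))
for n in("scene","top"): cv2.imwrite(f"pics/j_{n}.png",bot.capture(n)["image"])
c=Cam(bot.capture("scene"));cv2.imwrite("pics/j1.png",up(c.im,245,95,100,90,7))
c=Cam(bot.capture("top"));cv2.imwrite("pics/j2.png",up(c.im,295,125,90,85,7))
E
```

```text
t21.8 tcp [ 0.4989 -0.0801  0.1293] q [-0.16  0.12 -0.29  1.17  0.    1.21] F [-0.6  0.2 -0.1] M [-0.01 -0.04 -0.01] w0.0501
 t22.7 tcp [ 0.4999 -0.0804  0.2391] q [-0.16  0.09 -0.08  1.41  0.    1.21] F [-0.1 -0.6  0.2] M [-0.03 -0.01  0.02] w0.0497
```

View pics/j1.png

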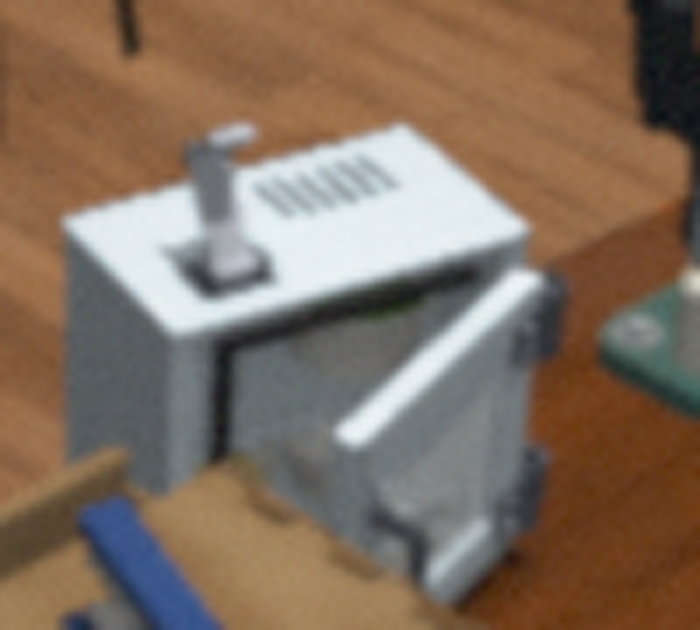

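View pics/j2.png

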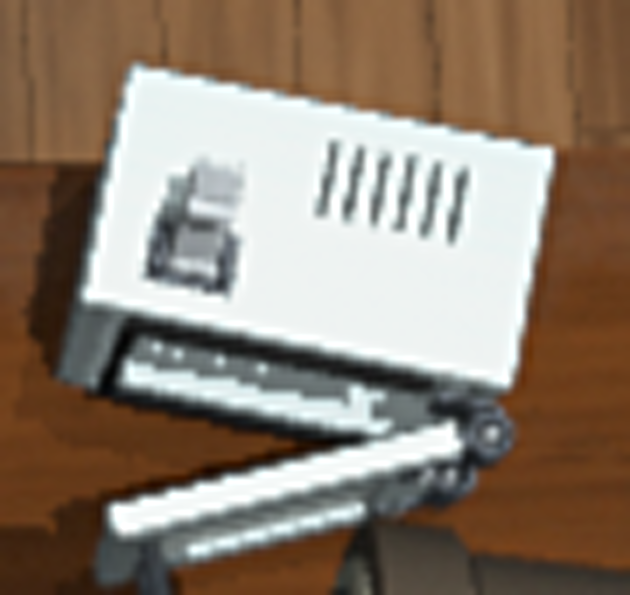

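The door hangs on both pins at about 25° open, and the pin shows through the upper sleeve at (490,432) in the top crop. The hook is still open. Now I'll push it shut with closed fingers, and look.

```bash
cat >> h.py <<'E'
c0=np.array([.5957,-.0958]); cex=np.array([.9716,-.2366]); cey=np.array([.2366,.9716])
def cab(x,y,z): return [*(c0+x*cex+y*cey),z]
E
python3 - <<'E'
from h import *
from workcell import bot
q=rot(76.3)
bot.grip(0.0,40)
bot.goto(cab(-.155,-.005,.22),q); bot.move_l(cab(-.150,-.005,.138),speed=.12); st(bot)
cc=bot.move_l(cab(-.090,-.005,.138),speed=.06,contact_N=12); st(bot,cc)
cc=bot.move_l(cab(-.072,-.005,.138),speed=.025,contact_N=12); o=st(bot,cc); print("cab x",(o["tcp_pos"][:2]-c0)@cex)
im=bot.capture("scene")["image"]; cv2.imwrite("pics/k1.png",up(im,245,70,110,110,6)[:600])
E
```

```text
t26.1 tcp [ 0.4491 -0.0652  0.1387] q [-0.14  0.01 -0.38  1.17  0.    0.09] F [ 0.1 -0.2  0. ] M [-0.06  0.01 -0.  ] w-0.0000
False t27.2 tcp [ 0.5068 -0.0793  0.138 ] q [-0.16  0.12 -0.27  1.18 -0.    0.08] F [-0.6  0.3  0. ] M [-0.01 -0.03 -0.05] w-0.0000
True t27.8 tcp [ 0.52   -0.0825  0.1372] q [-0.16  0.15 -0.23  1.19  0.    0.08] F [ 0.2  0.  -0.3] M [-0.03  0.03 -0.04] w0.0000
cab x -0.0767020929476302
```

View pics/k1.png

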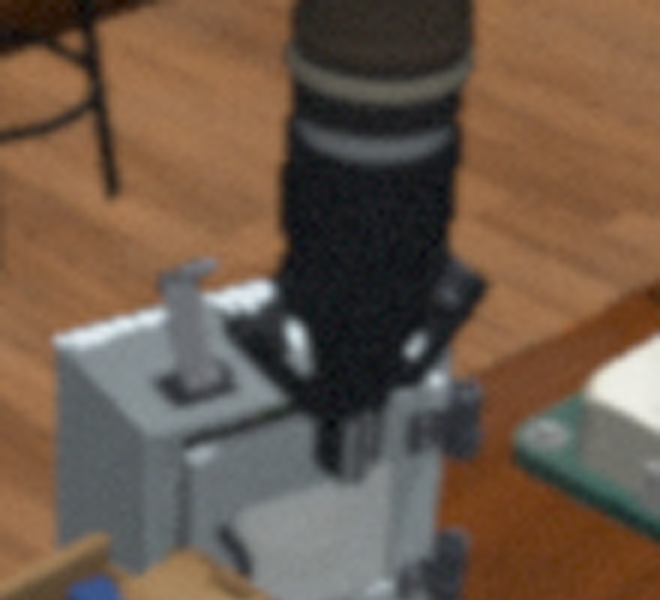

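Contact came at cabinet x = -77 mm and the door looks shut. I'll back off, then go round and above to behind the hook, taking a picture on the way.

```bash
python3 - <<'E'
from h import *
from workcell import bot
q=rot(76.3)
bot.move_l(cab(-.11,-.005,.138),speed=.1)
bot.move_l(cab(-.16,-.005,.27),speed=.25); bot.goto([.30,-.04,.30],q); st(bot)
for n,b in(("scene",(245,95,100,90)),("top",(295,125,90,85))):
    im=bot.capture(n)["image"]; cv2.imwrite(f"pics/l_{n}.png",up(im,*b,7))
E
```

```text
t29.7 tcp [ 0.3001 -0.04    0.2991] q [-0.13 -0.28 -0.28  1.57  0.    0.11] F [-0.1 -0.2 -0.1] M [ 0.   -0.03  0.02] w-0.0001
```

View pics/l_scene.png

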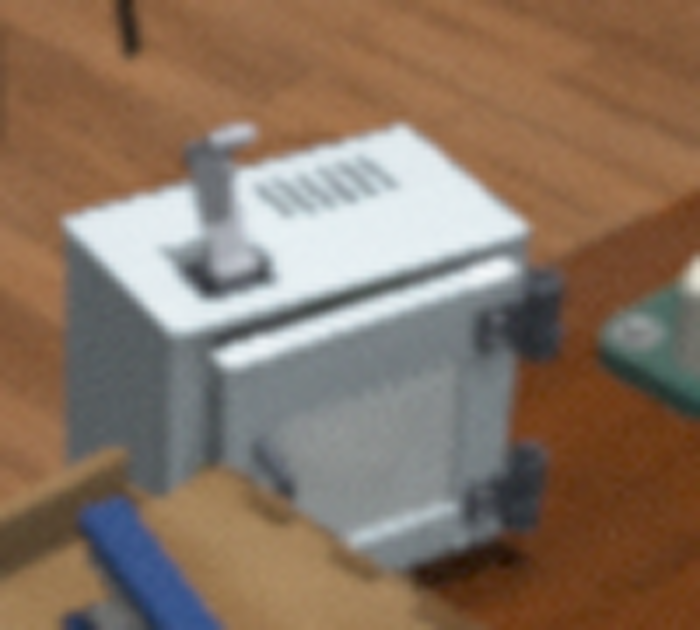

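View pics/l_top.png

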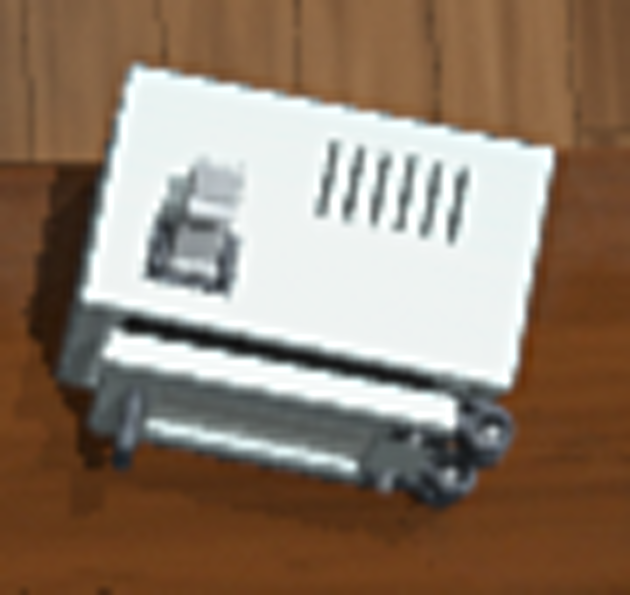

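The door rail is parallel to the roof's front edge in both views, so it's shut, and the hook is still back. Now to throw the hook from behind.

```bash
python3 - <<'E'
from h import *
from workcell import bot
q=rot(76.3)
bot.goto(cab(-.02,.045,.32),q); bot.move_l(cab(.045,.045,.31),speed=.2)
cc=bot.move_l(cab(.045,.045,.199),speed=.15,contact_N=8); st(bot,cc)
cc=bot.move_l(cab(-.034,.045,.199),speed=.06,contact_N=15); o=st(bot,cc); print("cab x",(o["tcp_pos"][:2]-c0)@cex)
bot.wait(.4)
im=bot.capture("scene")["image"]; cv2.imwrite("pics/m1.png",up(im,245,70,110,100,6))
E
```

```text
False t32.3 tcp [ 0.6502 -0.0627  0.2006] q [-0.1   0.37  0.2   1.39  0.    0.14] F [-0.6  0.8  0.5] M [ 0.02 -0.02  0.02] w0.0001
False t33.7 tcp [ 0.5736 -0.0441  0.1989] q [-0.08  0.22 -0.01  1.34 -0.    0.16] F [-0.1 -0.2  0.8] M [0.01 0.01 0.03] w-0.0000
cab x -0.03371760747258699
```

View pics/m1.png

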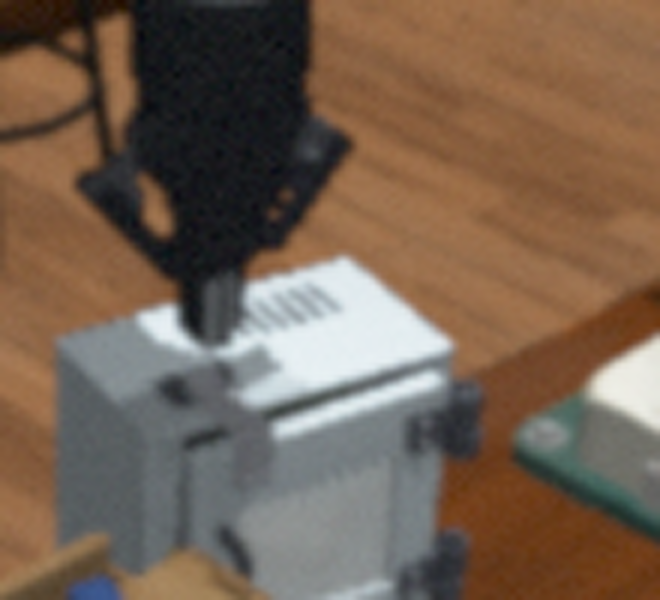

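The hook has fallen over the door. I'll retreat and check hook, door and stapler.

```bash
python3 - <<'E'
from h import *
from workcell import bot
q=rot(76.3)
bot.move_l(cab(-.03,.045,.30),speed=.2); bot.goto([.26,-.05,.32],q); st(bot)
C={n:Cam(bot.capture(n)) for n in("scene","top")}
V=lambda P:np.array([cab(*p) for p in P])
for n,b in(("scene",(245,95,100,90)),("top",(295,125,90,85))):
    h=[[-.0795,.036,.166],[-.0795,.054,.166],[-.0275,.054,.166],[-.0275,.036,.166],[-.0795,.036,.166]]
    d=[[-.0675,-.0675,.157],[-.0675,.0675,.157],[-.0555,.0675,.157],[-.0555,-.0675,.157],[-.0675,-.0675,.157]]
    L=[(V(h),(0,0,255)),(V(d),(0,200,0))]
    cv2.imwrite(f"pics/n_{n}.png",overlay(C[n],b,7,L)); cv2.imwrite(f"pics/o_{n}.png",C[n].im)
    cv2.imwrite(f"pics/n0_{n}.png",up(C[n].im,*b,7))
E
```

```text
t36.0 tcp [ 0.2608 -0.0501  0.3198] q [-0.19 -0.34 -0.27  1.64  0.    0.05] F [0.  0.6 0.9] M [ 0.   -0.02 -0.06] w0.0000
```

View pics/n_scene.png

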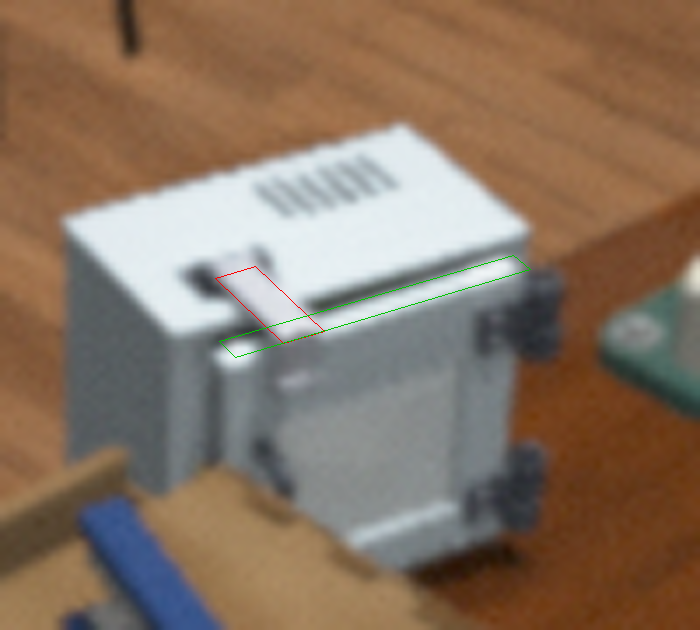

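View pics/n_top.png

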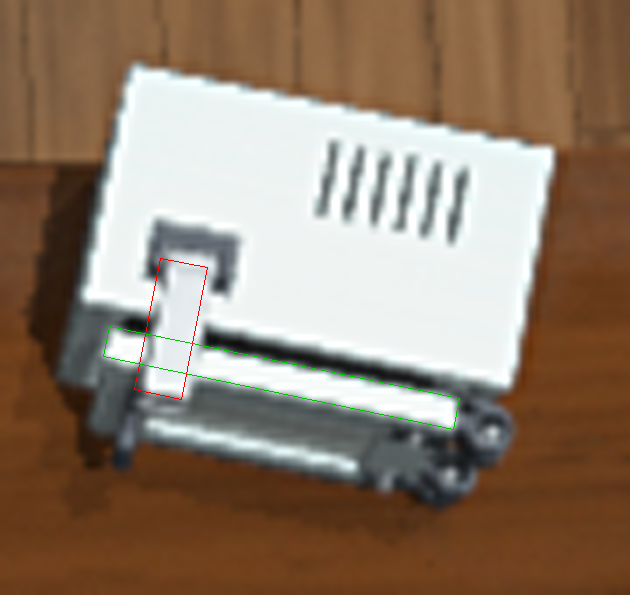

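View pics/n0_scene.png

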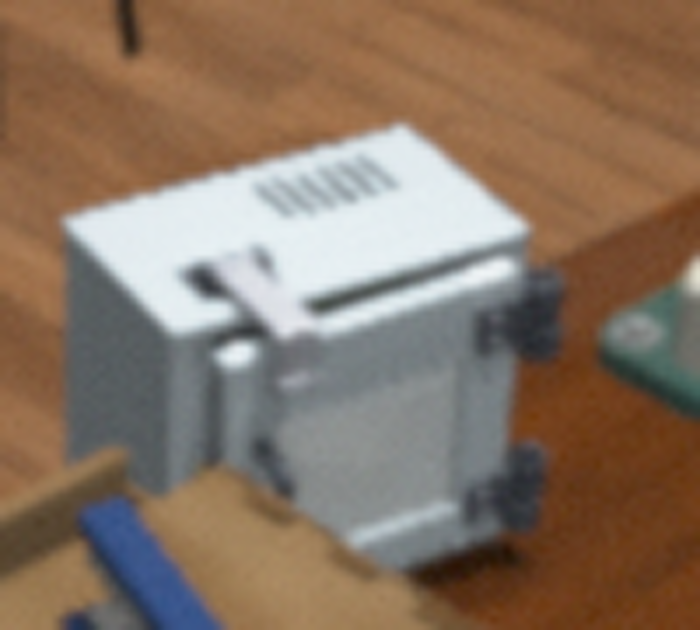

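View pics/o_top.png

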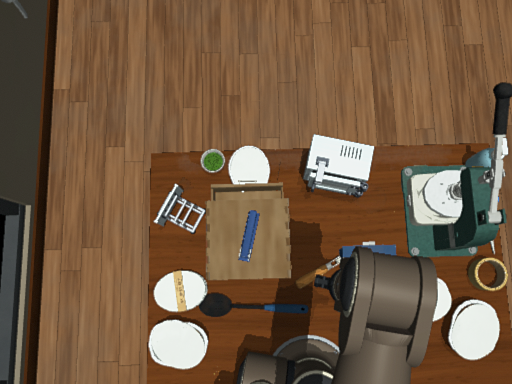

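The hook lies over the door and outlines agree. I'll measure the door's angle to the cabinet by fitting the rail's edges, and check the hook's level by triangulating the nose corners. Stapler and movables get checked too.

```bash
python3 - <<'E'
from h import *
from workcell import bot
C={n:Cam(bot.capture(n)) for n in("scene","top")}; T=C["top"]
box=(295,125,90,85); u=up(T.im,*box,k=8).astype(float).min(2)
# sub-pixel half-level crossings along columns: roof front edge, and rail back/front edges
def edges(xs):
    out={"roof":[], "railback":[], "railfront":[]}
    for x in xs:
        col=u[:,x]; w=col>150
        tr=np.flatnonzero(np.diff(w.astype(int)))
        # runs of white
        runs=[(a,b) for a,b in zip(tr[:-1],tr[1:]) if w[a+1]]
        r=[q for q in runs if q[1]-q[0]>150]; 
        if not r: continue
        r=r[-1]; nx=[q for q in runs if q[0]>=r[1] and q[0]<r[1]+90 and 12<q[1]-q[0]<70]
        if not nx: continue
        out["roof"].append((x,r[1]+.5)); out["railback"].append((x,nx[0][0]+.5)); out["railfront"].append((x,nx[0][1]+.5))
    return out
e=edges(range(245,500,4))
for k,z in(("roof",.160),("railback",.157),("railfront",.157)):
    P=np.array(e[k],np.float32); l=cv2.fitLine(P,cv2.DIST_HUBER,0,.01,.01)[:,0]
    a=np.array([l[2:]-l[:2]*100,l[2:]+l[:2]*100]); w=T.onz(topx(a,*box[:2],8),z); d=(w[0]-w[1])[:2]; 
    print(k,len(P),"dir deg",np.degrees(np.arctan2(d[1],d[0])).round(2), "cab x at y~:",np.round((w.mean(0)[:2]-[.5946,-.0988])@cex,4))
# things: compare before/after
A=cv2.imread("pics/top0.png")
for nm,(x,y,w,h) in dict(herb=(198,145,30,30),meal=(226,143,46,42),tray=(150,178,28,52)).items():
    s,r=cv2.phaseCorrelate(np.float32(cv2.cvtColor(A[y:y+h,x:x+w],6)),np.float32(cv2.cvtColor(T.im[y:y+h,x:x+w],6))); print(nm,np.round(s,2),round(r,2))
b=(235,200,35,70); uu=up(T.im,*b).astype(int); m=((uu[...,0]>uu[...,2]*1.5)&(uu[...,0]>90)).astype(np.uint8)
c,_=cv2.findContours(m,0,1); r=cv2.minAreaRect(max(c,key=cv2.contourArea)); k=topx(cv2.boxPoints(r),*b[:2]); w=T.onz(k,.219); print("stapler",w.mean(0).round(3),np.linalg.norm(w[1]-w[0]).round(3),np.linalg.norm(w[2]-w[1]).round(3))
E
python3 - <<'E'
import cv2; from h import up
im=cv2.imread("pics/o_scene.png"); cv2.imwrite("pics/p1.png",up(im,268,125,35,35,16)); cv2.imwrite("pics/p2.png",up(im,240,150,65,75,8))
E
```

```text
roof 63 dir deg 75.87 cab x at y~: -0.0481
railback 63 dir deg 76.6 cab x at y~: -0.0556
railfront 63 dir deg 76.19 cab x at y~: -0.0675
herb [-0.05  0.01] 1.0
meal [0.01 0.5 ] 1.0
tray [ 0.16 -0.26] 0.6
stapler [0.386 0.148 0.219] 0.126 0.027
```

View pics/p1.png

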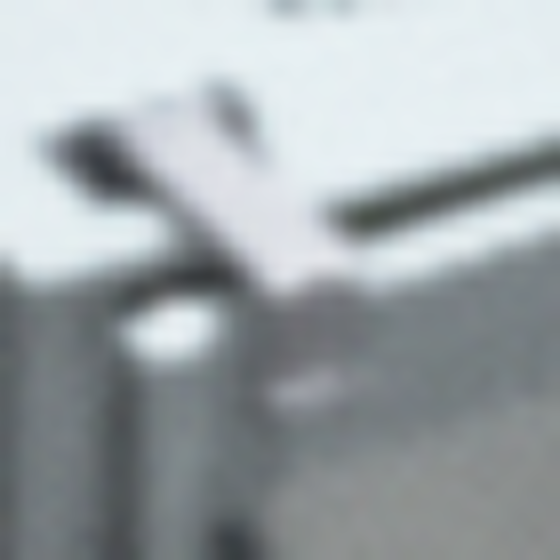

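View pics/p2.png

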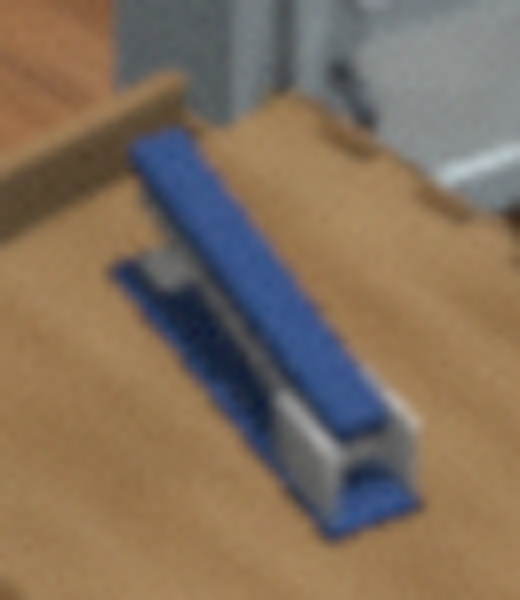

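The door is shut within 0.7° of the cabinet, with its faces at cabinet x = -55.6 and -67.5 mm as specified. The hook's corners fall within about 1.5 px of the level outline in the scene view and within about 2 px in the top view. The stapler stands upright on its base, and meal, pot and tray have not moved. Handing in.

```bash
python3 - <<'E'
from workcell import bot
from h import st
st(bot); bot.job_done()
E
```

```text
t36.2 tcp [ 0.2608 -0.0501  0.3197] q [-0.19 -0.34 -0.27  1.64  0.    0.05] F [-0.1  0.4 -0.8] M [-0.02 -0.   -0.02] w0.0000
the job is handed in; nothing more can be done
```

The job is done and was handed in at about 36 s of the 72 s allowed. `job_done` gives no verdict, so what follows rests on my own checks.

- **Stapler:** it stands upright on its base on the label cabinet, about 5 mm from the middle of the top.
- **Hanging:** I lowered the door onto both pins at about 25° open. It seated with the gripper at z = 0.1307 m (0.131 m expected).
- **Shutting:** I pushed the door shut with closed fingers. The fitted rail edges are within about 0.7° of the cabinet's front edge, and both faces are at their specified distances.
- **Hook:** pushed from behind, it fell over the door. Its arm matches the level outline to about 1.5 px in the scene view and about 2 px in the top view. I did not measure its angle directly; 7° would be about 2.3 px.
- **Other items:** the herb pot, meal and drip tray shifted by at most 0.5 px between the first and last pictures. The tray's match was weaker because the door had left the crop. The gripper is clear of everything.

The two cameras disagreed by about 3 mm on the cabinet's position. I used the scene camera for the hinge fit because it agreed with the robot's own readings.

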